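Aim the pipe elbow of a camera stand at the survey pin

ROBOT

A 6-joint arm with a two-finger parallel gripper is mounted at the origin on the work surface. World frame = base frame: x ahead of the robot, y to its left, z up, the work surface at z = 0. Lengths are in m, angles in rad, forces in N, time in s.
With the tool pointing down it reaches from about 0.375 to 0.9 m from the base axis. Payload 3.1 kg.
Tool frame: the origin (TCP) lies between the finger pads; the fingertips stand 19 mm ahead of it and the grasp point (between the pads) is the TCP; z points along the fingers, y is the direction in which the jaws open and shut (so a half turn about z gives the same grasp; the last joint's range is limited). The gripper opens to 85 mm and grips with 20 to 120 N. Pads are 22 mm wide; open, the fingers measure 114 mm over their backs; the gripper's body (76 mm by 85 mm) begins 54 mm behind the grasp point. The pads swing forward as they close: fully open they stand 13 mm farther back than shut.
Start: joints at [-1.417, 0.527, 1.433, -0, 1.181, -0.178], TCP at [0.204, -0.591, 0.25] pointing down, gripper open.
Joint ranges: [-3.08, 3.08], [-0.75, 2.2], [0.22, 2.44], [-1.43, 4.57], [0, 2.65], [-2.85, 2.85]. Speed limits (rad/s): [2.79, 2.79, 3.14, 3.14, 3.14, 3.14].

INTERFACE

Orientations are given as a unit quaternion [x, y, z, w].
In Python, from station import manip, optics, job gives the robot as it stands.
- The arm moves only by the shell command python3 -m inch 'ROWS' [OPENING] [FORCE]. ROWS is JSON, one flat list of numbers, 4 for each row, row after row: the shift along the world's x, y, z in cm, then the turn about the world's z in rad. A call has 1 to 20 rows; each row shifts and turns the commanded pose from where the row before left it; what a row does not reach is not made up. A row lasts 1/8 s, in which the tool goes at most 62.5 mm and 10.7 degrees, less where a joint would pass 70% of its speed; a pose out of reach is approached as far as the arm can. A call with a gripper value outside its range is refused whole. OPENING is the opening in per cent of the stroke, from 0 (shut) to 100 (fully open), set as the call begins (- or left out, the last holds). The fingers move at their own pace and stop on an object; FORCE is the grip in N (left out, the last holds). Time passes only in rows, so rows that do not move let the fingers close. It gives the time, the measured TCP pose, the force and the opening at its end, in the units of the state.
- manip.sense(): the state, without advancing time (a new reading comes with each control period).
- optics.snapshot(name): name is "scene" or "side" or "wrist"; returns (picture, depth): 480x640x3 uint8, red, green, blue; 480x640 float32, m along the optical axis (not along the pixel's ray), 0 where there is no reading.
- optics.camera_model(name): a dict with "mtx" (3x3 intrinsics, pixels), "camera_from_world" (4x4, takes a point from world to camera coordinates); the wrist camera has in their place "tool_from_camera" (4x4, takes a point from camera to tool coordinates, whose origin is the TCP and whose axes are the flange's). Camera axes: x right, y up, looking along -z (the intrinsics and any distortion apply to the point x, -y, -z); pixel columns grow to the right and rows downward; lengths in m; the calibration is good to about 2 mm. A picture is of the moment at which its call begins: read the wrist's pose just before it. camera_model takes no time and is no camera call.
- job.sign_off(): hands the job in, once; it reports no verdict.
The state is a dict: "t": time; "q": joint angles; "qd": joint speeds; "tau": joint torques, N m; "tcp_pos": TCP position; "tool_rot": TCP orientation; "force": force on the tool from outside, world axes, zero at the start; "ft_torque": the same for the moment, N m; "finger_gap": opening from 0.0 (shut) to 1.0 (fully open).
Only numpy, scipy, OpenCV 4.12 (cv2) and the standard library are available. Lean on these libraries where they do the work, as an engineer would, in place of code of your own. Each camera call takes 0.05 s, during which the arm holds its last target.

TASK

On the mapping table a steel pipe elbow has been started on the threaded stub of its flanged stand. Screw it further on (clockwise seen from above, less than half a turn) and stop when its outlet points at the ball-headed pin on the plaster terrain model, without screwing it well past the pin. Leave the tee on the other stand as it is, and let go of the elbow.

Things in the scene. Friction and masses are not known exactly. Their poses are not given: they have to be found in the camera images.
- elbow_block (a point): Centre of the steel elbow's square body, on the upright thread axis, 110 mm above the table. Body 40 x 40 mm, 44 mm tall; grip its flats on the +y and -y sides. x axis = where the outlet points (level), y = left of it, z = up. Round outlet 42 mm across, black bore, ends 54 mm along +x. Below: socket 45 mm across on a 33 mm stub; fixed flange 96 mm across.
- elbow (a joint): Turn of the elbow on its thread (rad): 0 at the start, grows as it is screwed on, clockwise seen from above; stops at 2.6. Takes 0.07 N m, no spring, stays where left; sinks 4 mm per full turn. The turn needed is about 0.4 to 1.55 rad.
- pin_ball (a point): Centre of the 22 mm steel ball on the tallest of three fixed steel markers in a row on the ledge of the white terrain model (270 x 160 mm, right of the elbow stand). 110 mm above the table, on an 8 mm rod, 175 to 245 mm from the elbow's axis. The other two, a shorter disc-topped pin and a 45 mm cone, are not the mark; their order varies.
- tee_mouth (a point): Centre of one mouth of the tee on the similar stand to the left of the elbow; it has the same body with two opposite outlets, 132 mm tall, and turns as easily: leave it alone. This point is 54 mm from the tee's upright axis along its x axis, 110 mm above the table.
There are look-alikes about, which are no part of the job. Leave any green look-alike of the part that bears elbow_block alone.

How it is judged:
By the outcome, as a careful person would: the job done as asked, in the order asked, and still so for the second after the job is handed in, with the robot touching nothing.
It also fails if it takes over 32 s, if anything falls off the work surface, if the arm or the gripper's body presses on something with over 40 N, if the wrist force passes 120 N, or if a joint passes its speed limit or range.

## Working session

There is one attempt and no reset: what is moved stays moved. The work goes in short steps, Python scripts to look and compute and a shell command to move; the robot and the scene stay as the last step left them, time stands still between calls to the robot, and variables do not carry over. Pictures are saved under pics/ and viewed, and the job is handed in when it is done.

```bash
ls; mkdir -p pics; python3 - <<'E'
from station import manip, optics, job
import cv2,numpy as np
s=manip.sense();print(s['t'],s['tcp_pos'],s['tool_rot'],s['finger_gap'])
for n in ["scene","side","wrist"]:
    p,d=optics.snapshot(n);cv2.imwrite(f'pics/{n}0.png',p[:,:,::-1]);np.save(f'pics/{n}0.npy',d)
    m=optics.camera_model(n);print(n,{k:np.round(v,4).tolist() if not isinstance(v,str) else v for k,v in m.items()})
E
```

```text
pics
0.0 [ 0.20350271 -0.59022715  0.24933544] [ 9.86272335e-01  1.65123229e-01  2.00871123e-05 -1.09563886e-03] 1.0029373504281536
scene {'mtx': [[525.2742, 0.0, 313.3654], [0.0, 525.2742, 241.3034], [0.0, 0.0, 1.0]], 'camera_from_world': [[0.0643, 0.9979, 0.0038, -0.2209], [-0.6177, 0.0368, 0.7855, 0.2163], [0.7838, -0.0528, 0.6188, -1.2592], [0.0, 0.0, 0.0, 1.0]]}
side {'mtx': [[474.9289, 0.0, 318.1829], [0.0, 474.9289, 244.5322], [0.0, 0.0, 1.0]], 'camera_from_world': [[-0.9902, -0.1384, 0.0202, 0.4881], [0.0986, -0.5886, 0.8024, -0.0098], [-0.0992, 0.7965, 0.5965, -1.0368], [0.0, 0.0, 0.0, 1.0]]}
wrist {'mtx': [[402.2637, 0.0, 320.9459], [0.0, 402.2637, 242.1845], [0.0, 0.0, 1.0]], 'tool_from_camera': [[-0.0011, 0.9518, 0.3067, 0.0799], [1.0, 0.0011, 0.0001, -0.0007], [-0.0002, 0.3067, -0.9518, -0.1253], [0.0, 0.0, 0.0, 1.0]]}
```

View pics/scene0.png

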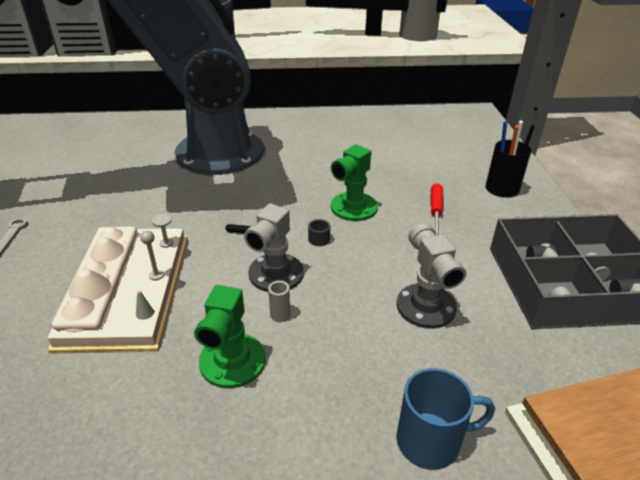

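View pics/side0.png

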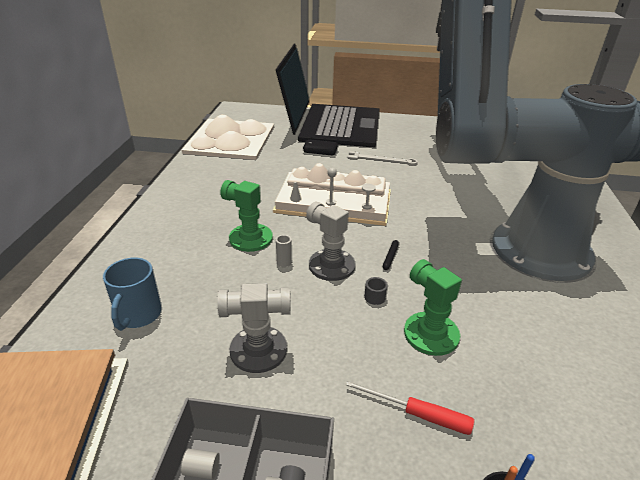

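View pics/wrist0.png

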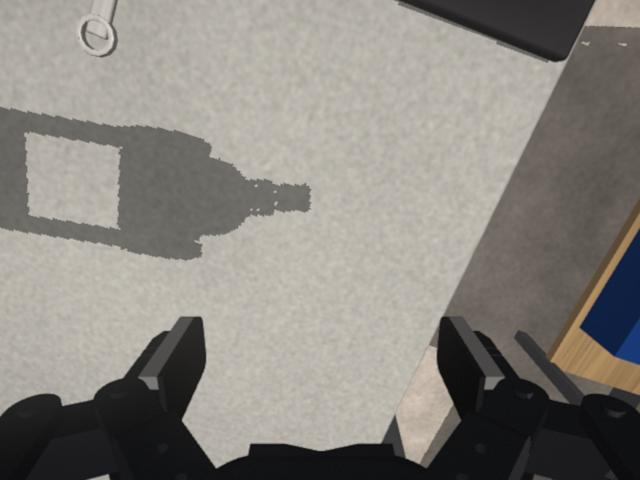

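The scene view shows the steel elbow at about (270,225), its outlet towards (252,236), and the ball pin at (147,237). The tee is at (430,260), and there are two green look-alikes. The side view shows the elbow at (330,220) and the ball at (332,172). I'll enlarge both.

```bash
python3 - <<'E'
import cv2,numpy as np
a=cv2.imread('pics/scene0.png');b=cv2.imread('pics/side0.png')
cv2.imwrite('pics/sc1.png',cv2.resize(a[190:290,130:310-0],None,fx=4.4,fy=4.4,interpolation=cv2.INTER_CUBIC))
cv2.imwrite('pics/si1.png',cv2.resize(b[150:290,270:410],None,fx=4.2,fy=4.2,interpolation=cv2.INTER_CUBIC))
E
```

```text
(no output)
```

View pics/sc1.png

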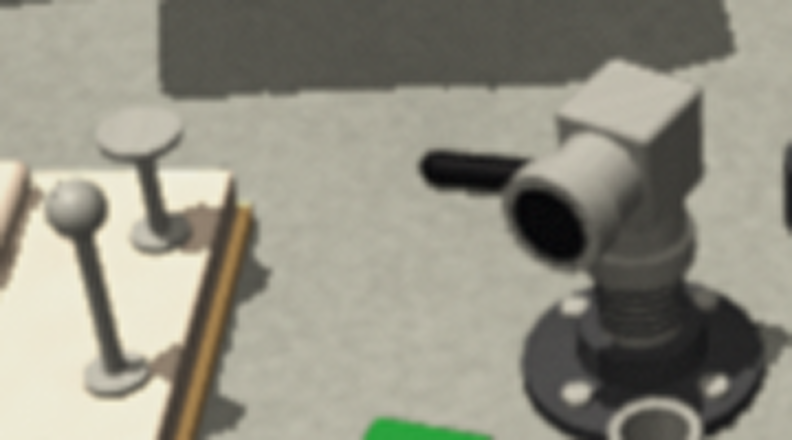

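View pics/si1.png

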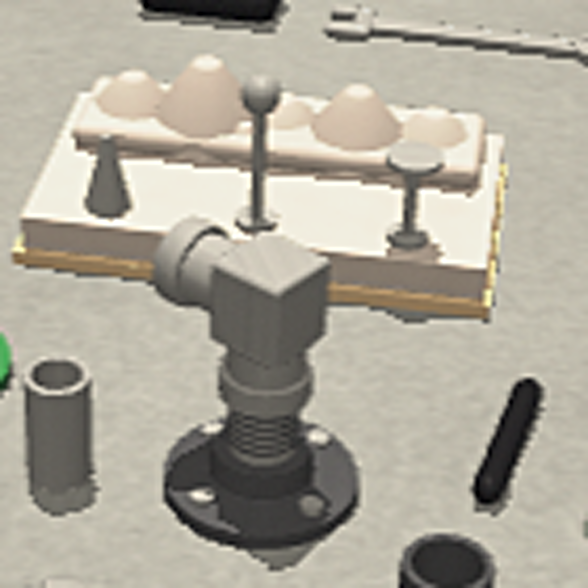

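In the scene crop the ball is at (76,208), the bore centre at (549,222), and the body-top corners at (617,60), (701,95), (645,140), (558,112). In the side crop the ball is at (261,94) and the top corners at (277,233), (328,266), (276,296), (211,272).

```bash
cat > h.py <<'E'
from station import manip, optics, job
import numpy as np
def ray(n,u,v,T=None):
    m=optics.camera_model(n);K=np.array(m['mtx'])
    d=np.array([(u-K[0,2])/K[0,0],-(v-K[1,2])/K[1,1],-1.])
    if n=='wrist':
        W=T@np.array(m['tool_from_camera'])
    else: W=np.linalg.inv(np.array(m['camera_from_world']))
    return W[:3,3],W[:3,:3]@d
def atz(n,u,v,z,T=None):
    o,d=ray(n,u,v,T);return o+d*(z-o[2])/d[2]
def tri(rs):
    A=0;b=0
    for o,d in rs:
        d=d/np.linalg.norm(d);P=np.eye(3)-np.outer(d,d);A=A+P;b=b+P@o
    return np.linalg.solve(A,b)
def proj(n,X):
    m=optics.camera_model(n);K=np.array(m['mtx']);c=(np.array(m['camera_from_world'])@np.r_[X,1])[:3]
    return K[0,0]*c[0]/-c[2]+K[0,2],K[1,1]*-c[1]/-c[2]+K[1,2]
def toolT():
    from scipy.spatial.transform import Rotation as R
    s=manip.sense();T=np.eye(4);T[:3,:3]=R.from_quat(s['tool_rot']).as_matrix();T[:3,3]=s['tcp_pos'];return T
E
python3 - <<'E'
from h import *
f=lambda x,y,k,ox,oy:((x+.5)/k-.5+ox,(y+.5)/k-.5+oy)
sc=lambda x,y:f(x,y,4.4,130,190)
si=lambda x,y:f(x,y,4.2,270,150)
np.set_printoptions(precision=4,suppress=True)
B1=atz('scene',*sc(76,208),.11);B2=atz('side',*si(261,94),.11)
print('ball',B1,B2,tri([ray('scene',*sc(76,208)),ray('side',*si(261,94))]))
def quad(P):
    P=np.array(P)[:,:2];print(P.tolist());print('c',P.mean(0),[np.linalg.norm(P[i]-P[i-1]) for i in range(4)])
    return P.mean(0),[np.degrees(np.arctan2(*(P[i]-P[i-1])[::-1])) for i in range(4)]
c1=quad([atz('scene',*sc(*p),.132) for p in [(617,60),(701,95),(645,140),(558,112)]]);print(c1)
c2=quad([atz('side',*si(*p),.132) for p in [(277,233),(328,266),(276,296),(211,272)]]);print(c2)
o=atz('scene',*sc(549,222),.11);print('bore',o, np.degrees(np.arctan2(*(o[:2]-c1[0])[::-1])))
for c in (c1,c2):
    d=B1[:2]-c[0];print(np.degrees(np.arctan2(d[1],d[0])),np.linalg.norm(d))
E
```

```text
ball [ 0.4749 -0.0685  0.11  ] [ 0.4734 -0.065   0.11  ] [ 0.4735 -0.0688  0.1085]
[[0.42560937892174, 0.12287759914937425], [0.4498719339802172, 0.15309865519839586], [0.4762451797933952, 0.13271770277408695], [0.45744085303073334, 0.10190450048091627]]
c [0.4523 0.1276] [np.float64(0.038119727329932296), np.float64(0.038755435834005814), np.float64(0.03333063630422099), np.float64(0.03609786891987975)]
(array([0.4523, 0.1276]), [np.float64(146.61994066172565), np.float64(51.241245139178766), np.float64(-37.696452353933815), np.float64(-121.3944016939339)])
[[0.44657511090290003, 0.10893096215983533], [0.42095006238785465, 0.13280733231640007], [0.4413101607928325, 0.16083724379344555], [0.47200725454181225, 0.1465658512792718]]
c [0.4452 0.1373] [np.float64(0.04542222813890288), np.float64(0.03502462224281262), np.float64(0.03464404053327767), np.float64(0.03385238852617741)]
(array([0.4452, 0.1373]), [np.float64(-124.04924485022912), np.float64(137.02317926608274), np.float64(54.00645490100738), np.float64(-24.93419787300598)])
bore [0.4928 0.0981 0.11  ] -36.1022044514306
-83.43476625344408 0.19747493720563974
-81.79976374026272 0.2079417646041131
```

```bash
python3 -m inch '[4,3.5,1,0.155, 4,3.5,1,0.155, 4,3.5,1,0.155, 4,3.5,0,0.155, 0.85,5.8,0,0.155, 0.85,5.8,0,0.155, 0.85,5.8,0,0.155, 0.85,5.8,0,0.155, 0.85,5.8,0,0.155, 0.85,5.8,0,0.155, 0.85,5.8,0,0.155, 0.85,5.8,0,0.155, 0.85,5.8,0,0.155, 0.85,5.8,0,0.155, 0,0,0,0,0,0,0,0]' 100 40
python3 - <<'E'
from h import *
import cv2
T=toolT();np.save('pics/T1.npy',T)
p,d=optics.snapshot('wrist');cv2.imwrite('pics/w1.png',p[:,:,::-1]);np.save('pics/w1.npy',d)
print(T,manip.sense()['q'])
E
```

```text
t: 2.15
tcp_pos: [0.4482, 0.1291, 0.28]
tool_rot: [0.314, 0.949, -0.0, -0.0]
force: [0.2, -1.0, 0.3]
finger_gap: 1.003
[[-8.02470141e-01  5.96691606e-01 -8.94482486e-04  4.48183324e-01]
 [ 5.96692170e-01  8.02469992e-01 -6.04712464e-04  1.29055989e-01]
 [ 3.56968501e-04 -1.01899439e-03 -9.99999417e-01  2.80039798e-01]
 [ 0.00000000e+00  0.00000000e+00  0.00000000e+00  1.00000000e+00]] [ 3.88617269e-02  2.73578910e-01  1.77875393e+00 -5.61882371e-04
  1.09005660e+00 -8.90706994e-01]
```

View pics/w1.png

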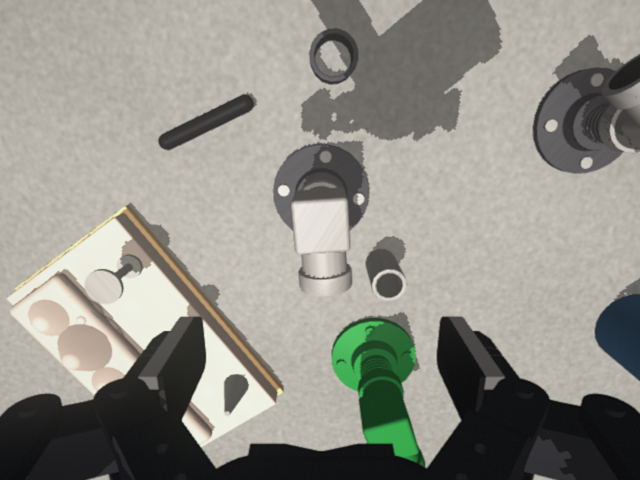

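The wrist view shows the elbow top at about (293-350, 198-254), its outlet mouth at (326,285), and the flange centre at about (321,190). The green look-alike is at (375,350), and the left finger hides the ball.

```bash
python3 - <<'E'
import cv2
a=cv2.imread('pics/w1.png')
cv2.imwrite('pics/w1c.png',cv2.resize(a[130:310,260:400],None,fx=3.3,fy=3.3,interpolation=cv2.INTER_CUBIC))
b=cv2.imread('pics/scene0.png')
cv2.imwrite('pics/sc2.png',cv2.resize(b[190:300,235:315],None,fx=5.4,fy=5.4,interpolation=cv2.INTER_CUBIC))
E
```

```text
(no output)
```

View pics/w1c.png

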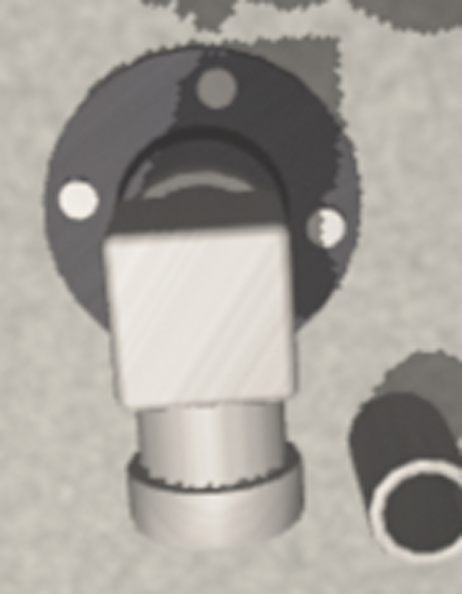

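View pics/sc2.png

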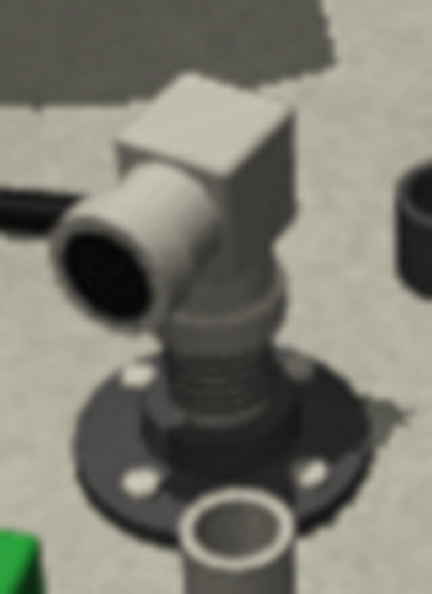

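The top corners in the crop are (105,237), (288,228), (297,399), (119,409).

```bash
python3 - <<'E'
from h import *
np.set_printoptions(precision=4,suppress=True)
T=np.load('pics/T1.npy');d=np.load('pics/w1.npy')
g=lambda x,y,k,ox,oy:((x+.5)/k-.5+ox,(y+.5)/k-.5+oy)
P=[]
for p in [(105,237),(288,228),(297,399),(119,409)]:
    P.append(atz('wrist',*g(*p,3.3,260,130),.132,T)[:2])
P=np.array(P);c=P.mean(0);print(P,c)
print([np.linalg.norm(P[i]-P[i-1])*1e3 for i in range(4)])
x=(P[3]+P[2]-P[0]-P[1]);y=(P[1]+P[2]-P[0]-P[3])
print('axis deg',np.degrees(np.arctan2(x[1],x[0])),np.degrees(np.arctan2(y[1],y[0]))-90)
print('tool x',np.degrees(np.arctan2(T[1,0],T[0,0])))
# flange centre at table-ish height: bolts opposite
for z in (.008,.012):
  print('flange L/R',atz('wrist',*g(44,210,3.3,260,130),z,T),atz('wrist',*g(360,200,3.3,260,130),z,T))
# depth-based top
o=[]
K=np.array(optics.camera_model('wrist')['mtx']);W=T@np.array(optics.camera_model('wrist')['tool_from_camera'])
for v in range(198,255,6):
  for u in range(292,352,6):
    o.append((W@np.array([(u-K[0,2])/K[0,0]*d[v,u],-(v-K[1,2])/K[1,1]*d[v,u],-d[v,u],1]))[:3])
o=np.array(o);print('top z',np.median(o[:,2]))
B=np.array([.4738,-.0685]);
for cc in (c,):
  e=B-cc;print(np.degrees(np.arctan2(e[1],e[0])),np.linalg.norm(e))
for n,C in(('scene',np.r_[c,.11]),('side',np.r_[c,.11])):print(n,proj(n,C),proj(n,np.r_[c,.132]))
for n,u,v in (('wrist',372,355),):print('green base',atz(n,u,v,.01,T))
E
```

```text
[[0.4207 0.1256]
 [0.4421 0.1575]
 [0.474  0.137 ]
 [0.4526 0.1045]] [0.4473 0.1312]
[np.float64(38.25442927688002), np.float64(38.34350664241866), np.float64(37.88487662412602), np.float64(38.86949001674269)]
axis deg -33.003172064787165 -33.53784677078057
tool x 143.36663997265663
flange L/R [0.4187 0.0926 0.008 ] [0.4733 0.171  0.008 ]
flange L/R [0.4183 0.0934 0.012 ] [0.4724 0.171  0.012 ]
top z 0.13324849861198165
-82.4520932133948 0.2014038832639806
scene (np.float64(275.62395754188196), np.float64(221.9620306077652)) (np.float64(275.06050234847504), np.float64(210.75899101083326))
side (np.float64(333.4253152364459), np.float64(220.88287559916594)) (np.float64(333.88268675631247), np.float64(211.2007568838177))
green base [0.6302 0.0668 0.01  ]
```

```bash
python3 -m inch '[-0.1,0.2,-5,0.058, 0,0,-4.5,0, 0,0,-4,0, 0,0,-3.2,0, 0,0,0,0]' 100 30
python3 - <<'E'
from h import *
import cv2
p,d=optics.snapshot('side');cv2.imwrite('pics/s2.png',cv2.resize(p[120:300,230:430],None,fx=4,fy=3.3*1.0)[:,:,::-1][:600])
p,d=optics.snapshot('wrist');cv2.imwrite('pics/w2.png',p[:,:,::-1])
E
```

```text
t: 2.82
tcp_pos: [0.4462, 0.1293, 0.1116]
tool_rot: [0.289, 0.957, -0.001, -0.003]
force: [-0.1, -0.0, 0.2]
finger_gap: 1.001
```

View pics/s2.png

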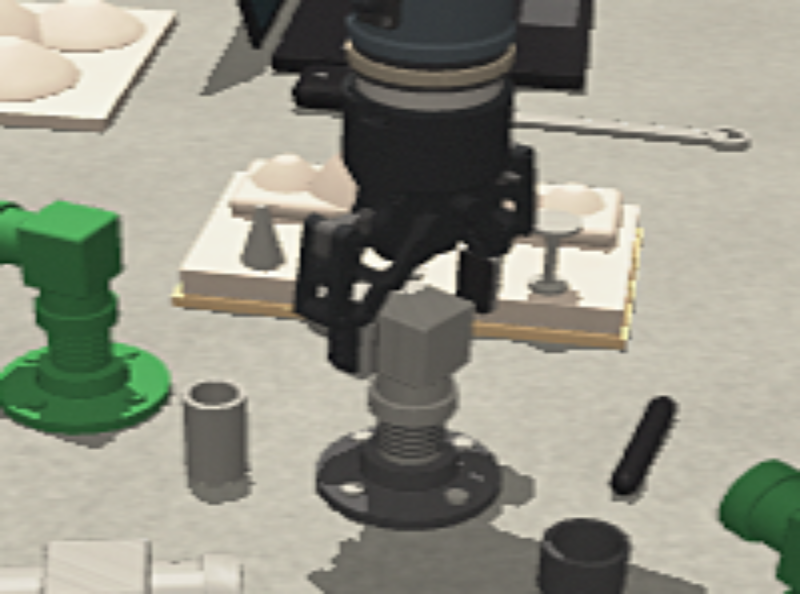

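View pics/w2.png

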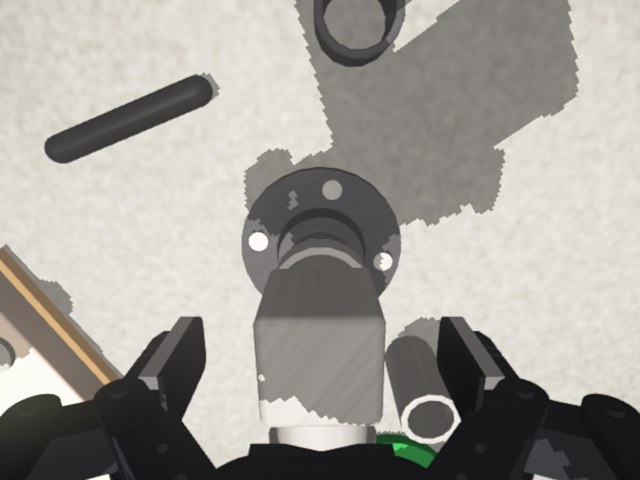

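The jaws straddle the body evenly: body edges at 253 and 385 against fingers at 204 and 440, with the flats parallel to the pads. Closing now.

```bash
python3 -m inch '[0,0,0,0,0,0,0,0,0,0,0,0,0,0,0,0]' 30 35; python3 -c "
from h import *
s=manip.sense();print(s['force'],s['ft_torque'],s['tcp_pos'],s['finger_gap']);T=toolT();print(np.degrees(np.arctan2(T[1,0],T[0,0])))"
```

```text
t: 3.42
tcp_pos: [0.4475, 0.1304, 0.1145]
tool_rot: [0.286, 0.958, -0.001, 0.0]
force: [-2.2, -4.8, 8.9]
finger_gap: 0.464
[-2.23767179 -4.80045038  8.89961945] [-0.77704499  0.2564634  -0.05455658] [0.44747467 0.13042469 0.1145033 ] 0.46439184706975384
146.7524547283989
```

```bash
python3 -m inch '[0,0,0.2,-0.05,0,0,0,-0.1,0,0,0,-0.1,0,0,0,-0.1,0,0,0,-0.1,0,0,0,-0.1,0,0,0,-0.1,0,0,0,-0.1,0,0,0,-0.05,0,0,0,0,0,0,0,0]'; python3 - <<'E'
from h import *
import cv2
s=manip.sense();print(s['force'],s['ft_torque'],s['q'][5]);T=toolT();print(np.degrees(np.arctan2(T[1,0],T[0,0]))-180)
p,d=optics.snapshot('scene');cv2.imwrite('pics/s3.png',cv2.resize(p[180:300,130:310],None,fx=4.4,fy=4.4,interpolation=cv2.INTER_CUBIC)[:,:,::-1])
E
```

```text
t: 4.8
tcp_pos: [0.4471, 0.1298, 0.1144]
tool_rot: [0.637, 0.771, -0.001, 0.0]
force: [1.0, -7.3, -12.4]
finger_gap: 0.468
[  0.97617122  -7.31648349 -12.36220725] [-1.25515603 -0.44959504 -0.07655133] -0.1440922734822688
-79.07524308024477
```

View pics/s3.png

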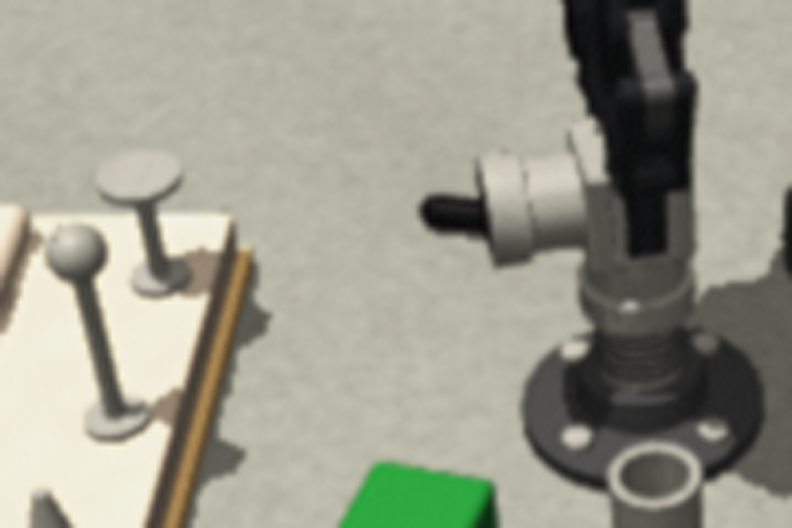

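```bash
python3 - <<'E'
from h import *
f=lambda u,v:((u-130+.5)*4.4-.5,(v-180+.5)*4.4-.5)
for C in ((.4472,.1300),(.452,.1276)):
  C=np.r_[C,.11];print('axis',np.round(f(*proj('scene',C))))
  for a in (-75,-79,-82.4,-86):
    x=np.array([np.cos(np.radians(a)),np.sin(np.radians(a)),0]);E=C+.054*x
    print(a,[np.round(f(*proj('scene',p))) for p in (E,E+[0,0,.021],E-[0,0,.021],C+.2*x)])
E
```

```text
axis [639. 186.]
-75 [array([495., 214.]), array([490., 167.]), array([499., 260.]), array([ 79., 294.])]
-79 [array([493., 208.]), array([488., 161.]), array([497., 254.]), array([ 77., 270.])]
-82.4 [array([492., 203.]), array([487., 156.]), array([496., 249.]), array([ 77., 250.])]
-86 [array([491., 197.]), array([486., 150.]), array([496., 243.]), array([ 80., 229.])]
axis [633. 194.]
-75 [array([487., 222.]), array([483., 175.]), array([492., 268.]), array([ 69., 303.])]
-79 [array([485., 216.]), array([481., 169.]), array([490., 262.]), array([ 67., 279.])]
-82.4 [array([484., 211.]), array([480., 164.]), array([489., 257.]), array([ 68., 258.])]
-86 [array([484., 206.]), array([479., 158.]), array([489., 251.]), array([ 71., 237.])]
```

```bash
python3 -m inch '[0,0,-0.1,-0.055,0,0,0,0,0,0,0,0]'; python3 -c "
from h import *
s=manip.sense();print(s['force'],s['ft_torque']);T=toolT();print(np.degrees(np.arctan2(T[1,0],T[0,0]))-180)"
python3 -m inch '[0,0,0,0,0,0,0,0,0,0,0,0,0,0,0,0]' 100
python3 -m inch '[0,0,3,0,0,0,5,0,0,0,5,0,0,0,5,0,0,0,0,0,0,0,0,0]'
python3 - <<'E'
from h import *
import cv2
T=toolT();np.save('pics/T4.npy',T)
p,d=optics.snapshot('wrist');cv2.imwrite('pics/w4.png',p[:,:,::-1]);cv2.imwrite('pics/w4c.png',cv2.resize(p[160:340,250:400],None,fx=3.3,fy=3.3,interpolation=cv2.INTER_CUBIC)[:,:,::-1])
p,d=optics.snapshot('scene');cv2.imwrite('pics/s4.png',cv2.resize(p[180:300,130:310],None,fx=4.4,fy=4.4,interpolation=cv2.INTER_CUBIC)[:,:,::-1])
E
```

```text
t: 5.22
tcp_pos: [0.4471, 0.1298, 0.1142]
tool_rot: [0.657, 0.753, -0.001, 0.0]
force: [-0.7, -6.9, -3.0]
finger_gap: 0.465
[-0.67039993 -6.92338509 -2.98160866] [-1.32559739 -0.16388313 -0.06022292]
-82.21709923281108
t: 5.72
tcp_pos: [0.4478, 0.1313, 0.1145]
tool_rot: [0.658, 0.753, 0.0, 0.0]
force: [0.2, 0.2, -0.0]
finger_gap: 1.003
t: 6.48
tcp_pos: [0.4469, 0.1312, 0.2939]
tool_rot: [0.658, 0.753, -0.0, -0.0]
force: [-0.2, -0.0, -0.6]
finger_gap: 0.997
```

View pics/w4.png

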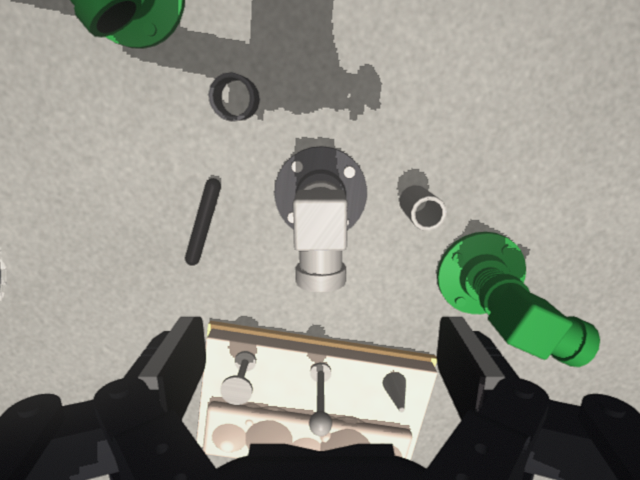

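View pics/s4.png

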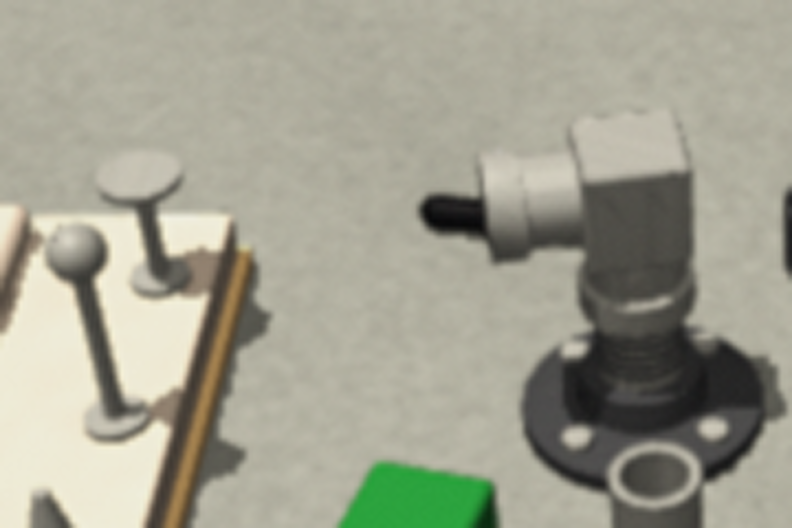

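View pics/w4c.png

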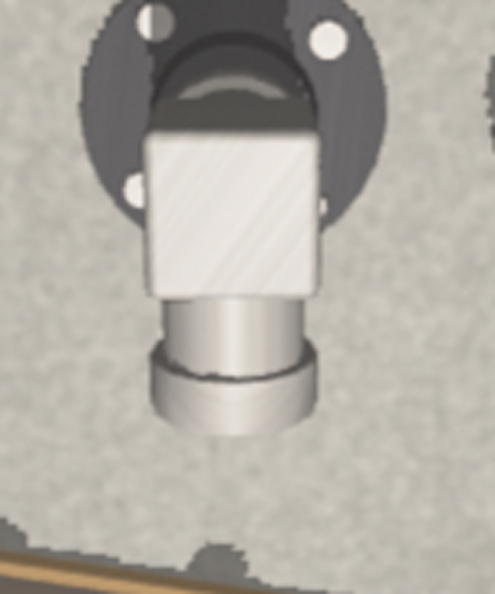

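The wrist view now shows the body top centred at column 320, the outlet mouth at (321,278), and the ball at (320,425), all in one column. I'll put a number on that, and check that the tee is unmoved.

```bash
python3 - <<'E'
from h import *
import cv2
T=np.load('pics/T4.npy')
g=lambda x,y,k,ox,oy:((x+.5)/k-.5+ox,(y+.5)/k-.5+oy)
P=np.array([atz('wrist',*g(*p,3.3,250,160),.132,T)[:2] for p in [(146,133),(319,131),(317,296),(149,298)]]);c=P.mean(0)
x=P[3]+P[2]-P[0]-P[1];y=P[1]+P[2]-P[0]-P[3]
B=atz('wrist',320.5,425,.11,T)[:2]
an=lambda v:np.degrees(np.arctan2(v[1],v[0]))
print(c,B,np.linalg.norm(B-c),'axis',an(x),an(y)-90,'tool',an(T[:2,0])-180,'to ball',an(B-c))
n=optics.snapshot('side')[0][:,:,::-1];o=cv2.imread('pics/side0.png')
print('tee diff',np.abs(n[270:370,205:300].astype(int)-o[270:370,205:300]).mean())
a=cv2.imread('pics/w4.png');cv2.imwrite('pics/w4b.png',cv2.resize(a[340:450,280:360],None,fx=5,fy=5,interpolation=cv2.INTER_CUBIC))
E
```

```text
[0.44719961 0.13142592] [ 0.47410112 -0.06875062] 0.20197608485729437 axis -82.24587571443388 -81.661406077993 tool -82.31548386053373 to ball -82.34594005068047
tee diff 3.714140350877193
```

View pics/w4b.png

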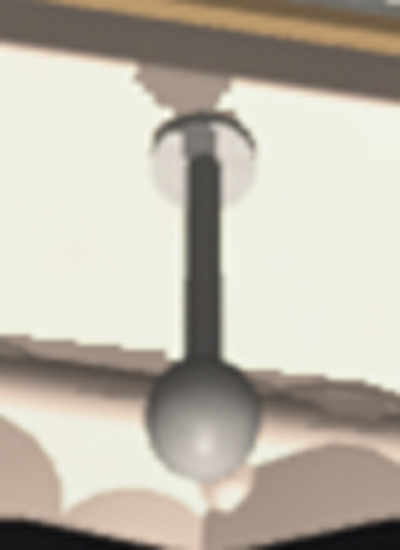

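```bash
python3 - <<'E'
from h import *
import cv2
n=optics.snapshot('side')[0][:,:,::-1];o=cv2.imread('pics/side0.png')
cv2.imwrite('pics/tee.png',cv2.resize(np.hstack([o[270:370,205:300],n[270:370,205:300]]),None,fx=4,fy=4))
E
```

```text
(no output)
```

View pics/tee.png

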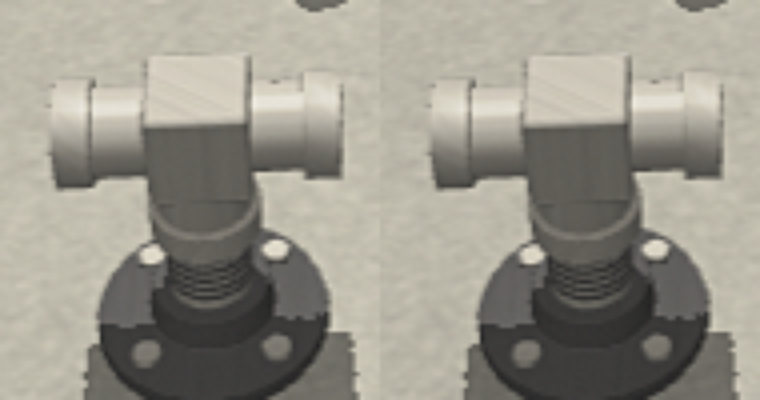

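The tee looks identical before and after: its mouths, body and bolts are in the same places. Handing in.

```bash
python3 -c "
from station import job
print(job.sign_off())"
```

```text
the job is handed in; nothing more can be done
None
```

I gripped the steel elbow by its flats and screwed it about 49° (0.855 rad) clockwise. I then opened the jaws, raised the gripper about 18 cm clear and handed the job in at about 6.7 s.

- **Aim:** the last wrist picture puts the outlet at about -82.2° (from the body edges, -81.7° to -82.2°) and the ball at -82.3°. That is within about 0.6°, and the ball is 202 mm from the elbow's axis.
- **Tee:** before and after pictures look identical, although a raw pixel difference over that area was 3.7 grey levels. I put that down to image noise.
- **Forces:** the wrist force read at most about 15 N at the readings I took.
- **Disagreement:** my first scene and side camera estimates of the elbow's axis differed by about 1 cm. I used the closer wrist view and the pose once gripped, which agreed to within about 2 mm.

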